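# Close the pudding well under its hold-down spring

### The job

Close the chilled pudding well on the buffet counter: press your fingertips down hard on the rubber pad of its white sliding cover and, still pressing, slide the cover along so that its edge passes under the brass leaf spring and the cover is fully home against the end wall. Do not lift the cover off its runners or bend the spring up with the fingers, and leave the teapot, the foil-lidded cups and the label stand where they are.

Things in the scene. Friction and masses are not known exactly. Their poses are not given: they have to be found in the camera images.
- well: fixed open stainless steel box on the counter, 200 mm wide (x), 420 mm long (y), rim 95 mm high, foil-lidded cups inside. Origin: centre of its underside. +y is the closing direction; the end wall with the leaf spring is at +y, its inner face 200 mm from the origin. Behind y = -40 mm it is a pocket, roofed by a steel deck with its top 98 mm high, out of which the cover slides.
- cover: white plastic sliding cover, 176 (x) by 260 (y) by 8 mm, about 0.35 kg, loose on slippery runners between the long walls, 2 mm play each side. Origin: centre of its underside, 84 mm above the counter; axes as the well's. Its top is 3 mm below the rim. Closed, its origin is at y = 70 mm of the well; it starts 68 to 128 mm open, short of the spring. No handle; its rear edge stays in the pocket.
- cover_grip (a point): middle of the top of the black ribbed rubber pad on the cover, 80 mm (x) by 36 mm (y), friction about 1; 85 mm behind the cover's leading edge, 93 mm above the counter. Always clear of the pocket; closed, the pad ends about 5 mm short of the spring's tip.
- cover_edge (a point): middle of the top of the cover's leading (+y) edge. The cover slides easily until this edge meets the spring, 67 to 44 mm before home; from there it takes about 6 to 12 N sideways, most while it lifts the spring, which wants a press of about 15 to 20 N straight down on the pad, or the fingers slip and the cover may spring back.
- well_stop (a point): middle of the end wall's inner face at the height of the cover's top: the leading edge comes here when the cover is fully home
- leaf (a joint): brass hold-down leaf spring, 60 mm wide, clamped on top of the end wall, reaching 62 mm back over the middle of the cover's path: it slopes down to a rounded nose 40 mm before the wall, then turns up to its free tip. Highest part 109 mm above the counter. Value: upward bend, rad: 0 free, about 0.11 with the cover under it, when it presses down with about 10 N.
- leaf_nose (a point): underside of the rounded nose of the leaf spring, middle of its width; free, it hangs 4 mm below the cover's top
- teapot: bystander: loose green teapot with an arched rattan handle, body 112 mm across, spout reaching 86 mm from its centre, 112 mm high, standing beyond the pocket (-y) end of the well; origin under its centre
- deck_cup: bystander: loose foil-lidded white pudding cup, 64 mm across, 50 mm high, standing on the steel deck over the pocket; origin under its centre
- foil_cup: bystander: loose foil-lidded white pudding cup, 64 mm across, 50 mm high, standing on the counter beside the well's +x long wall; origin under its centre
- label_stand: bystander: loose white card holder on a thin stem with a round steel foot, 68 mm across, 120 mm high, standing on the counter beside the well's +x long wall, near the pocket; origin under its centre

How it is judged (in metres and radians):
On the way:
1. the cover's edge goes under the leaf spring while fingertips press the cover down (value of joint leaf above 0.06 rad and contact force between the fingers and cover above 5 N), for 0.1 s.
At the end, for the whole second after the job is handed in: The cover lies flat on its runners, at rest, its leading edge within 3.5 mm of the end wall and held down under the leaf spring; the teapot, both loose cups and the label stand are within 20 mm of where they were (y of cover_edge in the frame of well above 0.1965 m and z of cover in the frame of well between 0.081 and 0.087 m and angle between cover's own z axis and vertical below 0.03 rad and value of joint leaf between 0.07 and 0.2 rad and linear speed of cover below 0.01 m/s and distance of each of teapot, deck_cup, foil_cup, label_stand from where it was at the start of the episode below 0.02 m); the robot touches nothing.
It fails at once if the cover is lifted or tipped off its runners (more than 6 mm) (z of cover in the frame of well above 0.09 m or angle between cover's own z axis and vertical above 0.08 rad).
It fails at once if the leaf spring is bent up far beyond the cover's thickness (value of joint leaf above 0.28 rad).
It fails at once if a bystander is displaced by more than 30 mm or knocked over (distance of any of teapot, deck_cup, foil_cup, label_stand from where it was at the start of the episode above 0.03 m or angle between any of teapot, deck_cup, foil_cup, label_stand's own z axis and vertical above 0.4 rad).
It also fails if it takes over 42 s, if anything falls off the work surface, if the arm or the gripper's body presses on something with over 40 N, if the wrist force passes 120 N, or if a joint passes its speed limit or range.

### The arm

A 7-joint arm with a two-finger parallel gripper is mounted at the origin on the work surface. World frame = base frame: x ahead of the robot, y to its left, z up, the work surface at z = 0. Lengths are in mm, angles in rad, forces in N, time in s.
With the tool pointing down it reaches from about 425 to 1025 mm from the base axis. Payload 3.6 kg.
Tool frame: the origin (TCP) lies at the very end of the fingers, on their centre line; the grasp point (between the pads) lies 19 mm behind it; x points along the fingers, y is the direction in which the jaws open and shut, and the axes are right-handed (so a half turn about x gives the same grasp; the last joint's range is limited). The gripper opens to 85 mm and grips with 20 to 120 N. Pads are 22 mm wide; open, the fingers measure 114 mm over their backs; the gripper's body (76 mm by 85 mm) begins 54 mm behind the grasp point. The pads swing forward as they close: fully open they stand 13 mm farther back than shut.
Start: joints at [-1.315, 0.591, 0.048, 1.609, -0.033, 0.943, -0.034], TCP at [247.779, 681.348, 231.302] pointing down, gripper open.
Joint ranges: [-2.69, 2.69], [-0.47, 2.24], [-1.27, 1.36], [0.19, 2.51], [-1.53, 4.68], [0.08, 2.07], [-3.09, 3.09]. Speed limits (rad/s): [2.57, 2.57, 3.14, 3.14, 3.14, 3.14, 3.14].

### API

Orientations are given as a unit quaternion [w, x, y, z].
In Python, from rig import env gives the robot as it stands.
- The arm moves only by the tool servo_tool, never from a script. Its argument "motion" is a list of rows, each a list of 6 numbers: the shift along the tool's x, y, z in mm, then the turn, a rotation vector about the tool's x, y, z in rad. A call has 1 to 20 rows; each row shifts and turns the pose as measured when the row begins, along the tool's axes as they then stand; what a row does not reach is not made up. A row lasts 1/8 s, in which the tool goes at most 62.5 mm and 10.7 degrees, less where a joint would pass 70% of its speed; a pose out of reach is approached as far as the arm can. A call with a gripper value outside its range is refused whole. "hand" is the finger opening in mm, from 0 to 85.4, set as the call begins (left out, the last holds). The fingers move at their own pace and stop on an object; "newtons" is the grip in N (left out, the last holds). Time passes only in rows, so rows that do not move let the fingers close. It gives the time, the measured TCP pose, the force and the opening at its end, in the units of the state.
- env.state(): the state, without advancing time (a new reading comes with each control period).
- env.camera(name): name is "scene" or "top" or "wrist"; returns the picture (420x560x3 uint8, blue, green, red); there is no depth.
- env.camera_info(name): a dict with "fx", "fy", "cx", "cy" (pixels), "dist" ([k1, k2, p1, p2, k3] as OpenCV has them; the pictures are not rectified), "R" (3x3) and "t" (3): a world point X has camera coordinates R X + t. Camera axes: x right, y down, z forward; pixel columns grow to the right and rows downward; lengths in mm; the calibration is good to about 2 mm. A picture is of the moment at which its call begins: read the wrist's pose just before it. camera_info takes no time and is no camera call; for the wrist camera it gives the pose at the moment of the call.
- env.hand_in(): hands the job in, once; it reports no verdict.
The state is a dict: "time": time; "joints": joint angles; "joint_vel": joint speeds; "tau": joint torques, N m; "tcp_pos": TCP position; "tcp_rot": TCP orientation; "force": force on the tool from outside, world axes, zero at the start; "torque": the same for the moment, N m; "opening": finger opening in mm.
Only numpy, scipy, OpenCV 4.12 (cv2) and the standard library are available. Lean on these libraries where they do the work, as an engineer would, in place of code of your own. Each camera call takes 0.05 s, during which the arm holds its last target.

## Working session

There is one attempt and no reset: what is moved stays moved. The work goes in short steps, Python scripts to look and compute and a tool call to move; the robot and the scene stay as the last step left them, time stands still between calls to the robot, and variables do not carry over. Pictures are saved under pics/ and viewed, and the job is handed in when it is done.

Besides the shell and the picture viewer there is one more tool, called as name(argument=value, ...) on one line, values as JSON. servo_tool: Moves the arm, as the interface text tells. Its arguments: {"type":"object","properties":{"motion":{"type":"array"},"hand":{"type":"number"},"newtons":{"type":"number"}},"required":["motion"]}

```bash
mkdir -p pics; ls; python3 - <<'E'
from rig import env
import cv2,json
print(env.state())
for n in ("scene","top","wrist"):
    i=env.camera_info(n); cv2.imwrite(f"pics/{n}0.png",env.camera(n)); print(n,i)
E
```

```text
pics
{'time': 0.0, 'joints': array([-1.31548227,  0.59209442,  0.04827637,  1.60983553, -0.03331594,
        0.94270085, -0.033705  ]), 'joint_vel': array([-4.12241034e-04,  1.76569432e-03, -1.63760787e-05, -1.48891968e-03,
       -1.48632529e-04, -1.97344317e-03,  6.39932725e-04]), 'tau': array([ 1.12031489e-04, -5.48697495e+01,  1.54642716e+00, -1.98120546e+01,
        9.31834511e-03,  9.09260387e-03, -6.81528945e-06]), 'tcp_pos': array([247.48463756, 680.56597903, 230.15320104]), 'tcp_rot': array([ 0.69628212,  0.12188728,  0.69648686, -0.12345344]), 'force': array([ 0.38407846,  0.09527816, -0.01364674]), 'torque': array([ 0.04194405, -0.00633676,  0.01395548]), 'opening': 85.35390582463005}
scene {'fx': 383.3891014612401, 'fy': 383.3891014612401, 'cx': 280.8229944309309, 'cy': 209.30280631694956, 'dist': array([-0.04078037,  0.        ,  0.        ,  0.        ,  0.        ]), 'R': array([[-0.62496136,  0.78055553,  0.01250481],
       [ 0.50618921,  0.41737716, -0.75469781],
       [-0.59430277, -0.46532717, -0.65595338]]), 't': array([ 389.17179221, -200.75829065, 1105.8337661 ])}
top {'fx': 416.1583172994696, 'fy': 416.1583172994696, 'cx': 275.47858039274774, 'cy': 213.49097445854315, 'dist': array([-0.00569503,  0.        ,  0.        ,  0.        ,  0.        ]), 'R': array([[ 0.02661902, -0.99961154,  0.00825835],
       [-0.98112937, -0.02770776, -0.19135681],
       [ 0.1915113 , -0.00300878, -0.9814858 ]]), 't': array([-34.51573809, 580.6082416 , 968.1013748 ])}
wrist {'fx': 297.59988586176695, 'fy': 297.59988586176695, 'cx': 280.709632466899, 'cy': 211.46482194562847, 'dist': array([-0.01113366,  0.        ,  0.        ,  0.        ,  0.        ]), 'R': array([[ 0.34161103,  0.93983389, -0.00376324],
       [ 0.89808116, -0.32524919,  0.2960797 ],
       [ 0.27704175, -0.10452379, -0.95515582]]), 't': array([-723.45099329,  -39.36675579,  380.80206934])}
```

View pics/scene0.png

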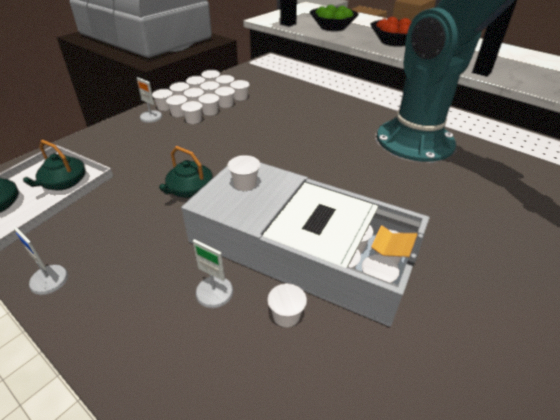

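View pics/top0.png

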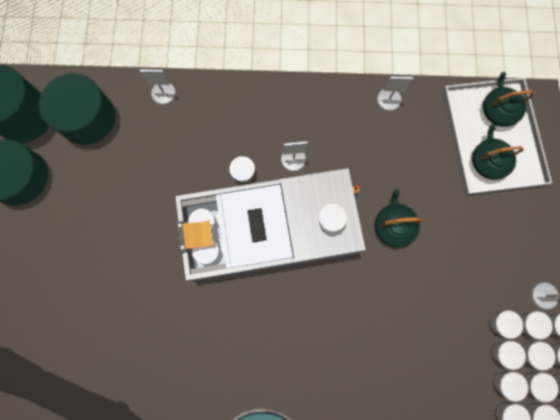

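View pics/wrist0.png

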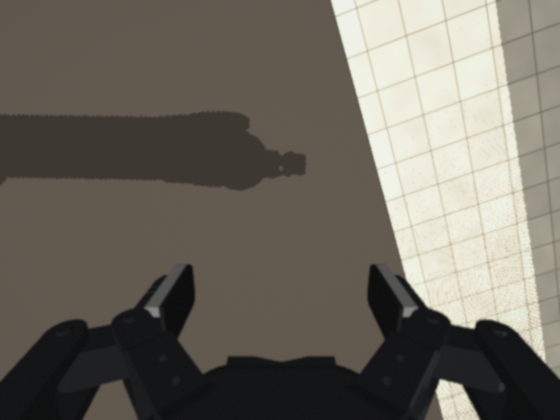

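The top view shows the spring (orange) at about (198,235), the pad at (257,225), and the well rim corners at about (177,196), (350,170), (364,250), (186,279). Well +y therefore points to the left in the image, which is about world +y. Next I'll measure these.

```bash
cat > h.py <<'E'
import numpy as np,cv2
def ray(i,p):
    K=np.array([[i['fx'],0,i['cx']],[0,i['fy'],i['cy']],[0,0,1]])
    u=cv2.undistortPoints(np.array([[p]],float),K,np.array(i['dist']))[0,0]
    R=np.array(i['R']);return -R.T@i['t'],R.T@np.array([u[0],u[1],1])
def plane(i,p,z):
    c,d=ray(i,p);return c+d*(z-c[2])/d[2]
def two(i1,p1,i2,p2):
    c,d=ray(i1,p1);e,f=ray(i2,p2)
    s=np.linalg.lstsq(np.c_[d,-f],e-c,rcond=None)[0]
    a=c+d*s[0];b=e+f*s[1];return (a+b)/2,np.linalg.norm(a-b)
def proj(i,X):
    K=np.array([[i['fx'],0,i['cx']],[0,i['fy'],i['cy']],[0,0,1]])
    return cv2.projectPoints(np.array(X,float).reshape(-1,3),cv2.Rodrigues(np.array(i['R']))[0],np.array(i['t']),K,np.array(i['dist']))[0].reshape(-1,2)
def blob(m,roi):
    z=np.zeros_like(m);x0,y0,x1,y1=roi;z[y0:y1,x0:x1]=m[y0:y1,x0:x1]
    c=max(cv2.findContours(z,0,2)[0],key=cv2.contourArea);return c
def cen(c):
    m=cv2.moments(c);return (m['m10']/m['m00'],m['m01']/m['m00'])
E
python3 - <<'E'
from rig import env
from h import *
T=cv2.imread('pics/top0.png');S=cv2.imread('pics/scene0.png')
it=env.camera_info('top');is_=env.camera_info('scene')
dk=lambda I:(I.max(2)<70).astype('uint8')
pt=blob(dk(T),(240,200,275,250));ps=blob(dk(S),(300,198,342,242))
print(cen(pt),cv2.contourArea(pt),cen(ps),cv2.contourArea(ps))
print('pad',plane(it,cen(pt),93),plane(is_,cen(ps),93),two(it,cen(pt),is_,cen(ps)))
r=cv2.minAreaRect(pt);b=cv2.boxPoints(r);print(r,np.round([plane(it,q,93) for q in b]))
og=lambda I:((I[:,:,2]>150)&(I[:,:,0]<90)).astype('uint8')
ot=blob(og(T),(170,210,230,260));bo=cv2.boxPoints(cv2.minAreaRect(ot));print('leaf',[plane(it,q,100).round() for q in bo])
# white cover
wh=((T.min(2)>205)).astype('uint8');cw=blob(wh,(217,178,296,270));b=cv2.boxPoints(cv2.minAreaRect(cw));print('cover',b.round(),[plane(it,q,92).round() for q in b])
for q in [(177,196),(350,170),(364,250),(186,279)]: print('rim',plane(it,q,96).round())
v=np.hstack([cv2.resize(T[160:290,165:375],None,fx=3.6,fy=3.6,interpolation=2)]);cv2.imwrite('pics/topcrop.png',v)
E
```

```text
(256.5741849634065, 224.04125083166997) 250.5 (318.60495382031905, 218.96599496221663) 397.0
pad [547.55442838  25.42878169  93.        ] [547.65858164  27.65039469  93.        ] (array([547.24250634,  26.30246507,  92.13210558]), np.float64(1.9059535399942353))
((256.5540466308594, 224.82432556152344), (29.756216049194336, 11.014732360839844), 80.53767395019531) [[578.  45.  93.]
 [583.  20.  93.]
 [514.   6.  93.]
 [509.  31.  93.]]
leaf [array([544., 200., 100.]), array([553., 138., 100.]), array([494., 127., 100.]), array([484., 189., 100.])]
cover [[214. 186.]
 [295. 178.]
 [303. 264.]
 [222. 271.]] [array([639., 132.,  92.]), array([663., -63.,  92.]), array([458., -86.,  92.]), array([435., 102.,  92.])]
rim [609. 217.  96.]
rim [ 686. -196.   96.]
rim [ 493. -227.   96.]
rim [415. 182.  96.]
```

View pics/topcrop.png

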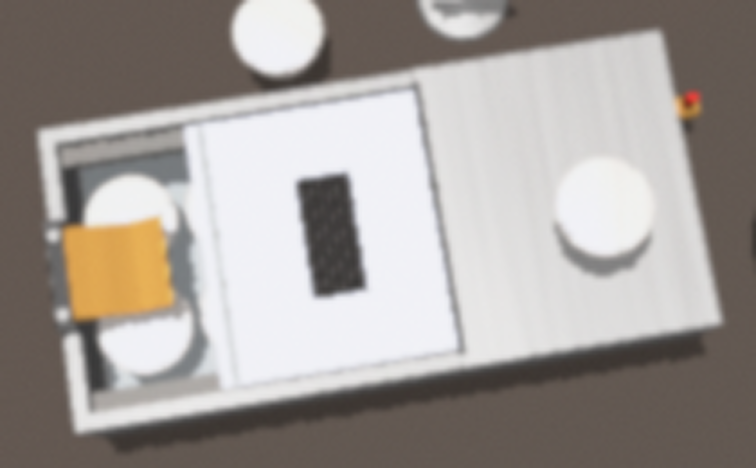

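The two views agree on the pad: (547,26,92), with the height close to the expected 93. The well's yaw is about 0.18 rad, its centre is near (551,-6), and the cover is about 83 mm from home. Now I'll work out the move to a point above the pad.

```bash
cat >> h.py <<'E'
from scipy.spatial.transform import Rotation as Ro
YAW=0.182
EX=np.array([np.cos(YAW),np.sin(YAW),0]);EY=np.array([-np.sin(YAW),np.cos(YAW),0])
def rot(s): return Ro.from_quat(np.roll(s['tcp_rot'],-1))
def delta(s,P,ysign=1):
    R=rot(s); X=np.array([0,0,-1.]);Y=ysign*EX
    G=Ro.from_matrix(np.c_[X,Y,np.cross(X,Y)])
    return R.inv().apply(np.array(P)-s['tcp_pos']),(R.inv()*G).as_rotvec()
E
python3 - <<'E'
from rig import env
from h import *
s=env.state();print(rot(s).as_matrix().round(3))
for y in(1,-1):print(y,*[a.round(3) for a in delta(s,(547,26,200),y)])
E
```

```text
[[-0.001  0.342  0.94 ]
 [-0.002  0.94  -0.342]
 [-1.    -0.002  0.   ]]
1 [  31.325 -512.962  505.181] [1.04e+00 1.00e-03 2.00e-03]
-1 [  31.325 -512.962  505.181] [-2.102e+00 -2.000e-03  1.000e-03]
```

servo_tool(motion=[[2,-12,50,0.065,0,0],[2,-12,50,0.065,0,0],[2,-12,50,0.065,0,0],[2,-12,48,0.065,0,0],[2,-12,48,0.065,0,0],[2,-12,46,0.065,0,0],[2,-12,46,0.065,0,0],[2,-12,44,0.065,0,0]], hand=0, newtons=40)

```text
time: 1.15
tcp_pos: [515.1, 393.5, 210.0]
tcp_rot: [0.639, 0.298, 0.642, -0.3]
force: [-0.1, 0.1, 0.4]
opening: -0.0
```

```bash
cat > d.py <<'E'
from rig import env
from h import *
import sys
s=env.state();print(s['time'],s['joints'].round(2),s['tcp_pos'].round(1),s['force'].round(1))
print(*[a.round(3) for a in delta(s,eval(sys.argv[1]))])
E
python3 d.py 547,26,200
```

```text
1.15 [-0.86  0.53  0.19  1.81 -0.14  0.82  0.1 ] [515.1 393.5 210. ] [-0.1  0.1  0.4]
[  10.135 -211.34   302.302] [ 0.515 -0.001  0.005]
```

servo_tool(motion=[[1,-22,40,0.065,0,0],[1,-20,40,0.065,0,0],[1,-18,43,0.065,0,0],[1,-17,43,0.065,0,0],[1,-15,44,0.065,0,0],[1,-13,44,0.065,0,0],[1,-12,44,0.065,0,0],[1,-10,44,0.06,0,0]])

```text
time: 2.15
tcp_pos: [555.5, 17.6, 200.9]
tcp_rot: [0.539, 0.456, 0.54, -0.459]
force: [-0.0, 0.4, 0.7]
opening: -0.0
```

```bash
python3 d.py 547,26,200
```

```text
2.15 [-0.38  0.44  0.36  2.03 -0.23  0.71  0.28] [555.5  17.6 200.9] [-0.   0.4  0.7]
[ 0.929 -7.006 -9.676] [-0.018  0.001  0.004]
```

servo_tool(motion=[[1,-7,-9.5,-0.018,0,0.004],[0,0,0,0,0,0]])

```text
time: 2.4
tcp_pos: [546.2, 21.5, 199.8]
tcp_rot: [0.542, 0.454, 0.541, -0.455]
force: [0.8, 0.5, -0.3]
opening: -0.1
```

```bash
python3 d.py 547,26,110; python3 - <<'E'
from rig import env
from h import *
iw=env.camera_info('wrist');W=env.camera('wrist');cv2.imwrite('pics/w1.png',W)
print(proj(iw,[(547,26,93),env.state()['tcp_pos']]).round())
E
```

```text
2.4 [-0.39  0.43  0.35  2.05 -0.22  0.7   0.28] [546.2  21.5 199.8] [ 0.8  0.5 -0.3]
[89.788  1.642 -4.56 ] [-0.008  0.003  0.001]
[[282. 204.]
 [281. 269.]]
```

View pics/w1.png

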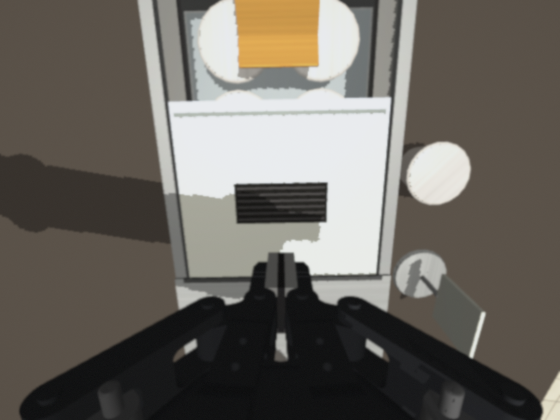

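The wrist view has the pad at (281,203), against (282,204) projected from my estimate. The well walls look symmetric, so the yaw is good too. Descending.

servo_tool(motion=[[25,1,-3,-0.008,0,0],[25,0,-1,0,0,0],[22,0,0,0,0,0],[10,0,0,0,0,0],[0,0,0,0,0,0]])

```text
time: 3.08
tcp_pos: [550.9, 31.9, 116.7]
tcp_rot: [0.548, 0.45, 0.544, -0.448]
force: [-0.3, 0.5, 0.3]
opening: -0.1
```

```bash
python3 d.py 547,26,94
```

```text
3.075 [-0.34  0.56  0.28  2.1  -0.29  0.52  0.35] [550.9  31.9 116.7] [-0.3  0.5  0.3]
[22.665 -5.111  5.016] [ 0.012  0.002 -0.006]
```

servo_tool(motion=[[8,-5,5,0.012,0,-0.006],[0,0,0,0,0,0]])

```text
time: 3.32
tcp_pos: [547.7, 26.0, 109.3]
tcp_rot: [0.544, 0.452, 0.542, -0.453]
force: [0.1, 0.1, -0.8]
opening: -0.1
```

```bash
python3 d.py 547,26,94
```

```text
3.325 [-0.33  0.57  0.27  2.11 -0.3   0.5   0.35] [547.7  26.  109.3] [ 0.1  0.1 -0.8]
[15.299 -0.697 -0.114] [ 0.     0.002 -0.002]
```

servo_tool(motion=[[8,-1,0,0,0.002,-0.002],[4,0,0,0,0,0]])

```text
time: 3.58
tcp_pos: [547.5, 25.7, 97.6]
tcp_rot: [0.544, 0.453, 0.543, -0.452]
force: [-0.4, 0.1, 0.9]
opening: 0.1
```

```bash
python3 d.py 547,26,93
```

```text
3.575 [-0.32  0.58  0.26  2.11 -0.31  0.48  0.36] [547.5  25.7  97.6] [-0.4  0.1  0.9]
[ 4.605 -0.401 -0.418] [-0.     0.    -0.002]
```

servo_tool(motion=[[3,0,0,0,0,0],[3,0,0,0,0,0]])

```text
time: 3.82
tcp_pos: [548.9, 25.6, 93.0]
tcp_rot: [0.544, 0.454, 0.542, -0.452]
force: [-4.0, -0.2, 32.5]
opening: 0.3
```

servo_tool(motion=[[3,0,0,0,0,0]])

```text
time: 3.95
tcp_pos: [549.6, 25.4, 92.9]
tcp_rot: [0.544, 0.455, 0.542, -0.451]
force: [-8.7, 0.2, 37.8]
opening: -0.4
```

servo_tool(motion=[[1.7,-1,-5,0,0,0],[1.7,-0.5,-6,0,0,0]])

```text
time: 4.2
tcp_pos: [548.0, 33.2, 93.1]
tcp_rot: [0.544, 0.456, 0.54, -0.451]
force: [-2.2, -1.7, 12.2]
opening: 0.1
```

```bash
python3 d.py 547,26,93
```

```text
4.2 [-0.33  0.59  0.25  2.12 -0.32  0.46  0.35] [548.   33.2  93.1] [-2.2 -1.7 12.2]
[ 0.064 -2.299  6.882] [-0.005 -0.    -0.009]
```

servo_tool(motion=[[2.0,-0.5,-6,-0.003,0,-0.004],[2.0,-0.5,-6,0,0,-0.004],[2.0,0,-6,0,0,-0.002]])

```text
time: 4.58
tcp_pos: [545.7, 45.3, 93.0]
tcp_rot: [0.543, 0.454, 0.54, -0.454]
force: [-4.8, -3.2, 17.1]
opening: 0.0
```

```bash
python3 d.py 547,26,93;  python3 - <<'E'
from rig import env
from h import *
iw=env.camera_info('wrist');W=env.camera('wrist');cv2.imwrite('pics/w2.png',W)
cv2.imwrite('pics/t2.png',env.camera('top')[160:290,165:375])
print(proj(iw,[env.state()['tcp_pos']]).round())
E
```

```text
4.575 [-0.36  0.59  0.26  2.12 -0.32  0.47  0.33] [545.7  45.3  93. ] [-4.8 -3.2 17.1]
[ 0.092 -2.086 19.265] [-0.006  0.003 -0.003]
[[280. 266.]]
```

View pics/w2.png

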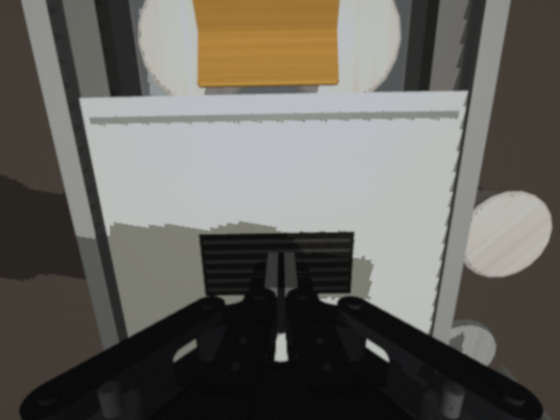

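The fingers and pad are moving together: the tip is at (280,266) and the pad centre about (278,263). The cover edge is about to meet the spring, so I'll press harder.

servo_tool(motion=[[2.6,0,-5,-0.003,0,-0.002],[2.6,0,-5,-0.002,0,0],[2.6,0,-5,0,0,0],[2.6,0,-5,0,0,0]])

```text
time: 5.18
tcp_pos: [543.7, 55.6, 93.0]
tcp_rot: [0.544, 0.454, 0.538, -0.456]
force: [-5.7, -3.7, 23.3]
opening: -0.3
```

```bash
python3 d.py 532.2,107.6,93
```

```text
5.175 [-0.39  0.59  0.27  2.12 -0.32  0.46  0.3 ] [543.7  55.6  93. ] [-5.7 -3.7 23.3]
[ -0.404  -2.427 -53.171] [-0.009  0.008 -0.004]
```

servo_tool(motion=[[2.6,-0.5,-7,-0.005,0.004,-0.002],[2.6,-0.5,-7,-0.004,0.004,-0.002],[2.6,0,-7,0,0,0],[2.6,0,-7,0,0,0]])

```text
time: 5.68
tcp_pos: [541.7, 66.0, 93.0]
tcp_rot: [0.546, 0.455, 0.535, -0.457]
force: [-3.4, -10.2, 22.5]
opening: 0.2
```

```bash
python3 d.py 532.2,107.6,93;  python3 - <<'E'
from rig import env
from h import *
iw=env.camera_info('wrist');W=env.camera('wrist');cv2.imwrite('pics/w3.png',W)
print(proj(iw,[env.state()['tcp_pos']]).round())
E
```

```text
5.675 [-0.41  0.59  0.28  2.12 -0.32  0.46  0.28] [541.7  66.   93. ] [ -3.4 -10.2  22.5]
[ -0.577  -2.338 -42.633] [-0.013  0.013 -0.008]
[[280. 267.]]
```

View pics/w3.png

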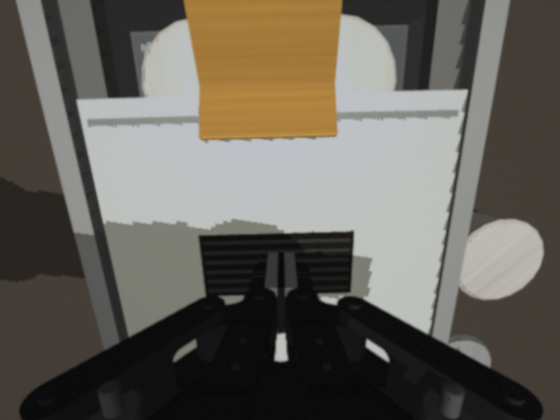

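The edge is passing under the spring's turned-up tip and nothing has slipped. Sideways force is about 10 N, so I'll keep going with a slightly firmer press.

servo_tool(motion=[[3.0,-0.5,-8,-0.006,0.006,-0.004],[3.0,0,-8,-0.004,0.006,-0.002],[3.0,0,-8,-0.002,0.003,0],[3.0,0,-8,-0.002,0.003,0]])

```text
time: 6.22
tcp_pos: [541.2, 68.5, 93.0]
tcp_rot: [0.547, 0.456, 0.531, -0.46]
force: [-4.6, -13.1, 25.6]
opening: -0.3
```

```bash
python3 d.py 532.2,107.6,93;  python3 - <<'E'
from rig import env
from h import *
iw=env.camera_info('wrist');W=env.camera('wrist');cv2.imwrite('pics/w4.png',W)
E
```

```text
6.225 [-0.43  0.59  0.29  2.13 -0.32  0.45  0.26] [541.2  68.5  93. ] [ -4.6 -13.1  25.6]
[ -0.856  -2.609 -40.009] [-0.021  0.021 -0.011]
```

View pics/w4.png

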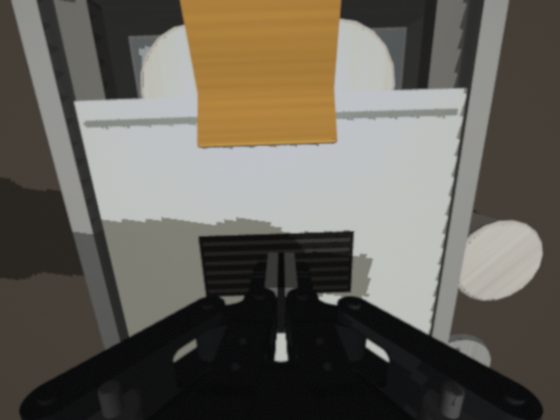

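servo_tool(motion=[[3.2,-0.5,-12,-0.02,0.02,-0.01],[3.2,-0.5,-12,-0.01,0.02,-0.01],[3.2,0,-12,-0.01,0.015,-0.005]])

```text
time: 6.65
tcp_pos: [538.0, 85.2, 93.0]
tcp_rot: [0.537, 0.454, 0.552, -0.449]
force: [-5.2, -8.3, 26.1]
opening: 0.2
```

```bash
python3 d.py 532.2,107.6,93
```

```text
6.65 [-0.41  0.59  0.25  2.11 -0.34  0.48  0.29] [538.   85.2  93. ] [-5.2 -8.3 26.1]
[  0.482  -1.554 -23.084] [ 0.004 -0.02   0.008]
```

```bash
 python3 - <<'E'
from rig import env
from h import *
iw=env.camera_info('wrist');W=env.camera('wrist');cv2.imwrite('pics/w5.png',W)
E
```

```text
(no output)
```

View pics/w5.png

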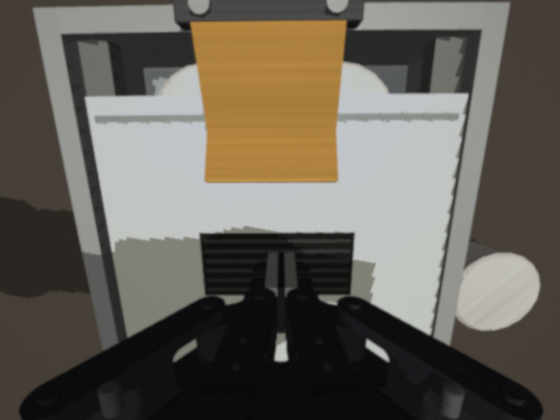

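The nose now rides on the cover and the pad hasn't slipped. About 23 mm is left.

servo_tool(motion=[[3.0,-0.3,-8,0.002,-0.01,0.004],[3.0,0,-8,0,0,0],[3.0,0,-8,0,0.005,0]])

```text
time: 7.08
tcp_pos: [535.7, 96.8, 93.0]
tcp_rot: [0.539, 0.457, 0.543, -0.453]
force: [-4.9, -9.2, 26.4]
opening: -0.2
```

```bash
python3 d.py 532.2,107.6,93
```

```text
7.075 [-0.45  0.59  0.26  2.12 -0.34  0.47  0.25] [535.7  96.8  93. ] [-4.9 -9.2 26.4]
[  0.096  -1.594 -11.285] [-0.009 -0.007  0.   ]
```

servo_tool(motion=[[3.0,-0.3,-8,-0.008,0,0],[3.0,0,-8,0,0.004,0],[3.0,0,-8,0,0.005,0]])

```text
time: 7.45
tcp_pos: [533.6, 107.5, 93.0]
tcp_rot: [0.539, 0.458, 0.542, -0.453]
force: [-5.9, -8.7, 26.8]
opening: 0.2
```

```bash
python3 d.py 532.2,107.6,93;  python3 - <<'E'
from rig import env
from h import *
iw=env.camera_info('wrist');W=env.camera('wrist');cv2.imwrite('pics/w6.png',W)
E
```

```text
7.45 [-0.47  0.59  0.26  2.12 -0.35  0.46  0.23] [533.6 107.5  93. ] [-5.9 -8.7 26.8]
[-0.008 -1.377 -0.384] [-0.012 -0.008 -0.003]
```

View pics/w6.png

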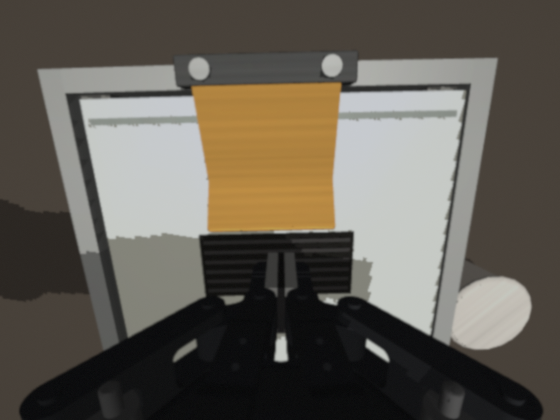

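Nearly home: only a thin dark gap is left at the end wall (row ~92). I'll push until it stops.

servo_tool(motion=[[3.0,-0.3,-7,-0.005,0,0],[3.0,0,-7,0,0.004,0]])

```text
time: 7.75
tcp_pos: [533.1, 110.1, 93.0]
tcp_rot: [0.541, 0.459, 0.539, -0.454]
force: [-3.8, -14.7, 26.3]
opening: 0.1
```

servo_tool(motion=[[3.0,0,-7,0,0.004,0]])

```text
time: 7.88
tcp_pos: [533.1, 110.0, 93.0]
tcp_rot: [0.541, 0.46, 0.537, -0.455]
force: [-4.3, -11.8, 26.0]
opening: -0.1
```

```bash
python3 d.py 532.2,107.6,93;  python3 - <<'E'
from rig import env
from h import *
iw=env.camera_info('wrist');W=env.camera('wrist');cv2.imwrite('pics/w7.png',W)
E
```

```text
7.875 [-0.49  0.59  0.27  2.13 -0.35  0.46  0.22] [533.1 110.   93. ] [ -4.3 -11.8  26. ]
[-0.031 -1.282  2.252] [-0.019 -0.001 -0.008]
```

View pics/w7.png

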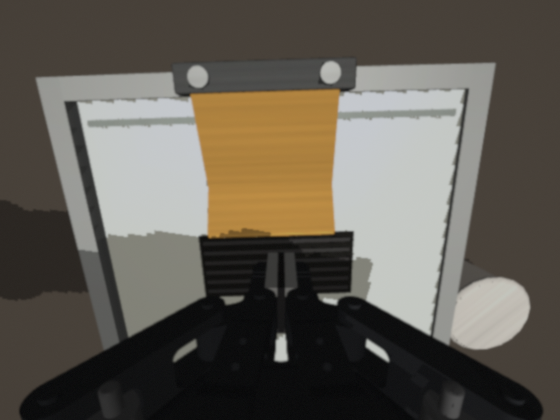

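Motion has stopped with the gap closed. I'll give it one firmer push to confirm, then relax the sideways force and lift straight up.

servo_tool(motion=[[3.2,0,-11,0,0.004,0]])

```text
time: 8.05
tcp_pos: [533.1, 110.3, 93.0]
tcp_rot: [0.541, 0.461, 0.534, -0.458]
force: [-2.3, -16.8, 26.7]
opening: 0.5
```

servo_tool(motion=[[1.5,0,-2,0,0,0],[-3,0,0,0,0,0],[-8,0,0,0,0,0],[-15,0,0,0,0,0],[-25,0,0,0,0,0],[-30,0,0,0,0,0],[-30,0,5,0,0,0],[0,0,0,0,0,0]])

```text
time: 9.05
tcp_pos: [533.0, 107.4, 210.6]
tcp_rot: [0.542, 0.462, 0.533, -0.457]
force: [0.2, 0.4, 0.3]
opening: -0.2
```

```bash
python3 d.py 532.2,107.6,93;  python3 - <<'E'
from rig import env
from h import *
iw=env.camera_info('wrist');W=env.camera('wrist');cv2.imwrite('pics/w8.png',W)
S=env.camera('scene');cv2.imwrite('pics/s8.png',S);T=env.camera('top');cv2.imwrite('pics/t8.png',T)
S0=cv2.imread('pics/scene0.png')
for n,roi in dict(deck=(222,150,268,192),foil=(262,280,312,330),label=(190,235,235,308),pot=(155,145,212,198)).items():
    x0,y0,x1,y1=roi;print(n,np.abs(S[y0:y1,x0:x1].astype(int)-S0[y0:y1,x0:x1]).mean())
E
```

```text
9.05 [-0.59  0.41  0.41  2.06 -0.24  0.7   0.12] [533.  107.4 210.6] [0.2 0.4 0.3]
[117.585  -2.319  -0.848] [-0.027  0.005 -0.014]
deck 1.689958592132505
foil 1.5828
label 1.9758498224251648
pot 2.4358380227297802
```

View pics/w8.png

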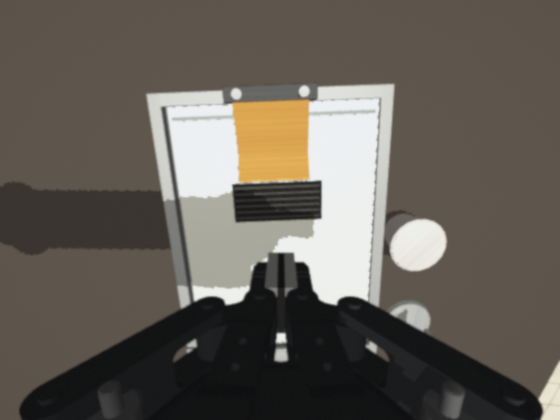

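View pics/s8.png

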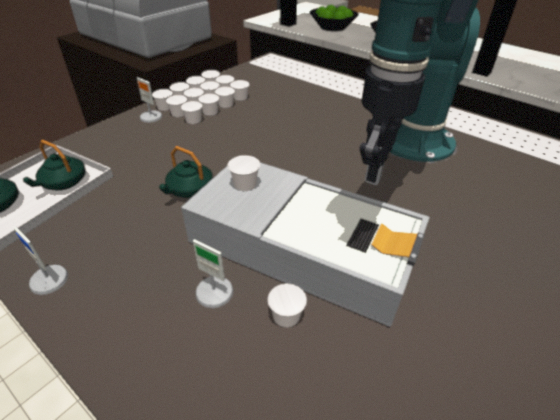

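The cover stayed home after release and the bystanders look unmoved. Before handing in, I'll measure the distance from pad to end wall, which should be 85 mm when home.

```bash
 python3 - <<'E'
from rig import env
from h import *
iw=env.camera_info('wrist');W=cv2.imread('pics/w8.png');g=W.max(2)
c=cen(blob((g<75).astype('uint8'),(225,170,330,225)));p=plane(iw,c,93);print(c,p.round(1))
for x in (190,200,340,355): print(x,g[80:125,x].tolist())
for t in (0,3.5):
  for dx in (-75,50): print(t,dx,proj(iw,[p+EY*(85+t)+EX*dx+[0,0,-1]]).round(1), proj(iw,[p+EY*(85+t)+EX*dx+[0,0,2]]).round(1))
cv2.imwrite('pics/w8c.png',cv2.resize(W[80:230,140:400],None,fx=3,fy=3,interpolation=0))
E
```

```text
(276.9492464539007, 201.07834663120565) [527.5 112.   93. ]
190 [95, 94, 94, 94, 94, 94, 95, 94, 94, 95, 107, 143, 187, 212, 219, 220, 220, 220, 220, 220, 220, 220, 220, 219, 211, 206, 227, 238, 242, 242, 242, 242, 242, 242, 241, 237, 223, 204, 194, 202, 222, 236, 241, 242, 242]
200 [95, 95, 95, 94, 94, 95, 95, 94, 96, 99, 117, 158, 196, 215, 220, 220, 220, 220, 220, 220, 220, 220, 219, 213, 204, 213, 230, 239, 242, 242, 242, 242, 242, 242, 241, 234, 215, 195, 195, 212, 232, 240, 242, 242, 242]
340 [94, 95, 94, 95, 104, 140, 189, 218, 223, 224, 224, 224, 223, 224, 224, 224, 224, 222, 214, 206, 227, 239, 242, 242, 242, 242, 242, 242, 241, 237, 224, 205, 193, 197, 215, 233, 240, 242, 242, 242, 242, 242, 242, 242, 242]
355 [94, 94, 95, 98, 122, 165, 202, 219, 222, 222, 222, 222, 222, 222, 222, 221, 221, 210, 193, 203, 229, 240, 242, 242, 242, 242, 242, 242, 241, 234, 215, 196, 192, 198, 214, 231, 240, 242, 242, 242, 242, 242, 242, 242, 242]
0 -75 [[181.7 102.6]] [[180.6 102.4]]
0 50 [[335.4  98.3]] [[336.1  98.1]]
3.5 -75 [[181.2  98. ]] [[180.   97.8]]
3.5 50 [[335.5  93.7]] [[336.2  93.4]]
```

View pics/w8c.png

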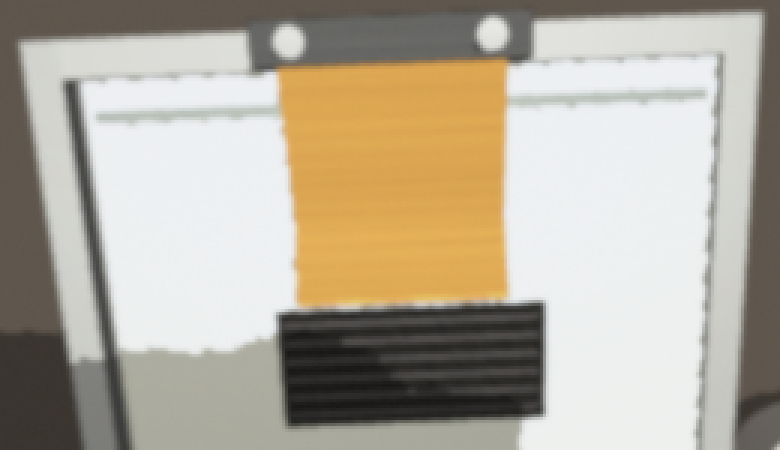

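```bash
python3 -c "
from rig import env
s=env.state();print(s['time'],s['force'].round(1));print(env.hand_in())"
```

```text
9.2 [ 0.6 -0.4  0.4]
the job is handed in; nothing more can be done
None
```

The pudding well's cover is closed and the job is handed in, at 9.2 s of the 42 s allowed. I pressed the shut fingertips on the rubber pad with about 12–38 N, about 22–27 N once the edge was at the spring. Still pressing, I slid the cover about 83 mm until it stopped against the end wall. Then I relaxed the sideways push and lifted straight up.

**Last checks:**
- **Cover home:** with the fingers lifted, the wall edge shows within about 1–2 pixels of where zero gap would put it, so the remaining gap is about 1 mm at most.
- **Spring:** the leaf lies over the cover with its tip just short of the pad. I saw this in the pictures but couldn't read the leaf angle itself.
- **Bystanders:** the teapot, both cups and the label stand look unchanged against the first picture.
- **Robot:** it stands clear, with the force reading near zero.

**Disagreements:**
- **Extra travel:** the fingertips went about 2–3 mm farther than I first estimated, which is within calibration error.
- **Slow spot:** the cover almost stalled at the spring (2.5 mm in four steps) until I pushed harder sideways. The fingers didn't slip on the pad.

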